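Index and seat the die disc of an eyelet setter

ROBOT

A 6-joint arm with a two-finger parallel gripper is mounted at the origin on a cart in front of the work surface, level with it; the furniture and walls round the work are solid. World frame = base frame: x ahead of the robot, y to its left, z up, the work surface at z = 0. Lengths are in mm, angles in rad, forces in N, time in s.
With the tool pointing down it reaches from about 300 to 775 mm from the base axis. Payload 14.6 kg.
Tool frame: the origin (TCP) lies on the centre line of the jaws, within the pads' length; the fingertips stand 19 mm ahead of it and the grasp point (between the pads) is the TCP (bot.tip_reach is the distance from the TCP to the fingertips, in mm); y points along the fingers, x is the direction in which the jaws open and shut, and the axes are right-handed (so a half turn about y gives the same grasp; the last joint's range is limited). The gripper opens to 85 mm and grips with 20 to 120 N. Pads are 22 mm wide; open, the fingers measure 114 mm over their backs; the gripper's body (76 mm by 85 mm) begins 54 mm behind the grasp point. The pads swing forward as they close: fully open they stand 13 mm farther back than shut.
Start: joints at [1.175, 0.3, 1.521, -0, 1.321, -0.067], TCP at [177.596, 520.528, 250.281] pointing down, gripper open.
Joint ranges: [-3.03, 3.03], [-0.79, 2.21], [0.23, 2.52], [-1.04, 4.18], [0, 3.07], [-2.55, 2.55]. Speed limits (rad/s): [2.22, 2.22, 2.57, 3.14, 3.14, 3.14].

INTERFACE

Orientations are given as a unit quaternion [w, x, y, z].
In Python, from rig import bot gives the robot as it stands. Calls block until the motion is done:
- bot.move_to(position, orientation): joint-space move of the TCP to a pose.
- bot.servo_line(position, attitude=None, speed=150, until_force=None): straight line of the TCP; attitude=None keeps the orientation; speed is the mean speed in mm/s. With until_force (N) it stops when the force on the tool has changed by that much, and returns True; else False.
- bot.move_joints(angles): joint-space move.
- bot.move_gripper(opening, grip_force=None): finger opening in mm; grip_force is the grip in N (None keeps the last); returns when the fingers have stopped.
- bot.dwell(seconds).
- bot.ik(position, orientation): joint angles nearest the present ones, or None.
- bot.read_state(): the state.
- bot.read_camera(name): name is "scene" or "top"; returns a dict with "image" (400x640x3 uint8, blue, green, red), "depth" (400x640 float32, mm along the optical axis (not along the pixel's ray), 0 where there is no reading), "fovy" (degrees; the focal length in pixels is half the picture's height over the tangent of half this angle, whatever the lens; pixels are square), "cx", "cy" (the principal point, pixels), "eye" and "attitude" of the camera in the world. Camera axes: x right, y down, z forward; pixel columns grow to the right and rows downward; lengths in mm; the calibration is good to about 2 mm. A picture is of the moment at which its call begins.
A pose or a line that the arm cannot do raises bot.MotionError and nothing moves.
- bot.finish_job(): hands the job in, once; it reports no verdict.
The state is a dict: "clock": time; "joint_positions": joint angles; "qvel": joint speeds; "effort": joint torques, N m; "ee_pos": TCP position; "tool_rot": TCP orientation; "ft_force": force on the tool from outside, world axes, zero at the start; "moment": the same for the moment, N m; "grip_width": finger opening in mm.
Only numpy, scipy, OpenCV 4.12 (cv2) and the standard library are available. Lean on these libraries where they do the work, as an engineer would, in place of code of your own. Each camera call takes 0.05 s, during which the arm holds its last target. There are 200 camera calls.

TASK

The blue-green metal die disc on the grey eyelet-setter base stands raised and turned out of place. Push one of its brass dies sideways with a fingertip to turn the disc until the notch in its rim stands over the steel pin that comes out of the red block, then press the disc down until it is fully seated over the pin, and take the hand away. Grip nothing: do not take a die between the fingers and do not pull the disc up, and leave the other things on the table where they are.

Things in the scene. Friction and masses are not known exactly. Their poses are not given: they have to be found in the camera images.
- setter_base: Fixed round grey base of a bench eyelet setter, 152 mm across; origin at the centre of its underside, on the table; z up. Its x axis points along the index pin, from the centre outward. A red clamp block (14 x 22 mm, top 25 mm above the table) at its rim, 67 mm from the centre, holds the pin. The base stands in the middle part of the table with any yaw.
- pin_tip (a point): Top of the inner end of the steel index pin: a dowel 8 mm thick that lies level and radially, out of the red clamp block and under the disc's rim; the point lies 50 mm from the centre of the base and 25 mm above the table. The pin reaches in to 46 mm from the centre. It is fixed.
- die_disc (a joint): Turn of the die disc on the base, rad, grows counter-clockwise seen from above. The notch stands exactly over the pin at 0 (and at 6.283, a full turn, the same place). It starts between 0.8 and 5.4, so it may be turned either way, and has no end stop. Stiff: about 0.04 N m of friction (1 N at a die); it stays where it is left and does not coast.
- die_sleeve (a joint): How far the die disc is pressed down on its spindle, m: 0 raised as it starts, 0.010 fully seated, negative if pulled up. A push fit: it moves down under roughly 3 to 5 N and stays where it is left. While the notch is not over the pin, the pin stops the disc after 1 to 2.5 mm. The notch has 3.5 mm of room on each side of the pin, so the turn must be right to about 0.06 rad; the pin's round top guides a slightly larger error.
- disc_pad (a point): Centre of the top of the black thumb pad (34 mm across, 3 mm high) in the middle of the die disc, on its axis; the place to press. 42 mm above the table while raised, 32 mm seated. The disc is blue-green anodised metal, 110 mm across, 12 to 13 mm thick; its upper face lies 3 mm below this point.
- notch (a point): The notch in the disc's rim, 15 mm wide with parallel sides, 13 mm deep, open outward and right through; a short white mark is painted on the face just inside it. The point lies in its middle, 50 mm from the axis, level with the disc's rim top.
- die_1 (a point): Centre of the top of one of three upright brass dies fixed on the disc, each 14 mm across and 18 mm high above the disc's face, 40 mm from the axis; this one stands 60 degrees counter-clockwise from the notch. Push it sideways near its foot to turn the disc.
- die_2 (a point): Centre of the top of one of three upright brass dies fixed on the disc, each 14 mm across and 18 mm high above the disc's face, 40 mm from the axis; this one stands 180 degrees counter-clockwise from the notch. Push it sideways near its foot to turn the disc.
- die_3 (a point): Centre of the top of one of three upright brass dies fixed on the disc, each 14 mm across and 18 mm high above the disc's face, 40 mm from the axis; this one stands 300 degrees counter-clockwise from the notch. Push it sideways near its foot to turn the disc.
- eyelet_jar: Clear jar of brass eyelets with a black lid, 45 mm across, 56 tall, stands left or right of the base; loose; origin at the centre of its underside.
- red_spool: Spool of red thread, 29 mm across, 46 tall, stands on the other side of the base from the jar; loose; origin at the centre of its underside.
- orange_spool: Spool of orange thread, 29 mm across, 46 tall, stands beyond the base; loose; origin at the centre of its underside.
- wax_tin: Round flat tin with a yellow lid, 60 mm across, 20 tall, beyond the base; loose; origin at the centre of its underside.
- tape_measure: Yellow tape measure, 28 x 58 x 52 mm, beyond the base; loose; origin at the centre of its underside.

How it is judged (in metres and radians):
At the end, for the whole second after the job is handed in: The disc is pressed down at least 8 of its 10 mm, its notch within 6 mm of the pin (seen from above), at rest (value of joint die_sleeve above 0.008 m and horizontal distance between notch and pin_tip below 0.006 m and velocity of joint die_disc between -0.05 and 0.05 rad/s); the robot touches nothing.
It fails at once if a die is taken between the fingers (grasp point within 7 mm of a die's axis and less than 30 mm above the disc's face) ((horizontal distance between the grasp point and die_1 below 0.007 m and z of the grasp point in the frame of disc_pad below 0.027 m) or (horizontal distance between the grasp point and die_2 below 0.007 m and z of the grasp point in the frame of disc_pad below 0.027 m) or (horizontal distance between the grasp point and die_3 below 0.007 m and z of the grasp point in the frame of disc_pad below 0.027 m)).
It fails at once if the disc is pulled up by more than 5 mm (value of joint die_sleeve below -0.005 m).
It fails at once if another thing on the table is moved by more than 30 mm (distance of any of eyelet_jar, red_spool, orange_spool, wax_tin, tape_measure from where it was at the start of the episode above 0.03 m).
It also fails if it takes over 48 s, if anything falls off the work surface, if the arm or the gripper's body presses on something with over 40 N, if the wrist force passes 120 N, or if a joint passes its speed limit or range.

## Working session

There is one attempt and no reset: what is moved stays moved. The work goes in short steps, each a Python script; the robot and the scene stay as the last script left them, time stands still between calls to the robot, and variables do not carry over. Pictures are saved under pics/ and viewed, about 8 in all and at most 12, crops included, and the job is handed in when it is done.

```bash
ls; mkdir -p pics
python3 - <<'E'
from rig import bot
import cv2,pickle
for n in("top","scene"):
    c=bot.read_camera(n); cv2.imwrite(f"pics/{n}0.png",c["image"]); pickle.dump(c,open(f"{n}0.pkl","wb"))
    print(n,c["fovy"],c["cx"],c["cy"],c["eye"],c["attitude"])
s=bot.read_state();print(s["clock"],s["tool_rot"],s["ee_pos"],bot.tip_reach)
E
```

```text
pics
top 52.139103198437766 320.6554592349102 207.67275440276273 [467.09335684  16.60507569 901.14621512] [-0.04589005  0.70841816 -0.70235023  0.05236384]
scene 42.853926135386175 321.59210452955375 193.49768313780913 [ -30.47498271 -504.33951148  640.71182082] [-0.42733823  0.80149979 -0.37242719  0.19046812]
0.1 [-0.57489156  0.57529471  0.41110905 -0.41173419] [177.54034051 520.35753444 249.7732338 ] 19.0
```

View pics/top0.png

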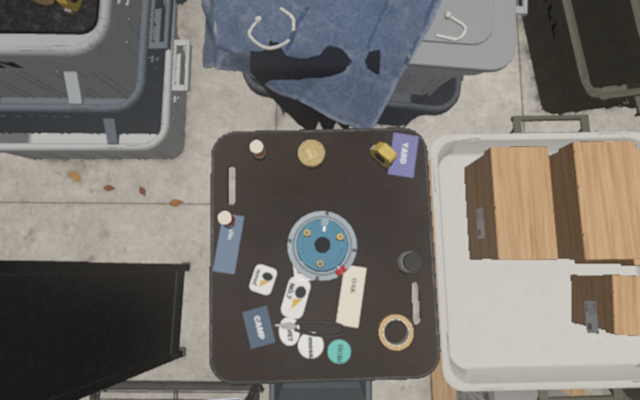

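The top view shows the base at about (322,245), with the red block at its lower right (341,270). The notch is probably at the top, near (323,228). I'll enlarge it to check.

```bash
cat > h.py <<'E'
import numpy as np,cv2
from scipy.spatial.transform import Rotation as R
def rot(q): return R.from_quat([q[1],q[2],q[3],q[0]])
def pt(c,u,v,z):
    f=200/np.tan(np.radians(c["fovy"]/2))
    d=rot(c["attitude"]).apply([(u-c["cx"])/f,(v-c["cy"])/f,1]); e=np.array(c["eye"])
    return e+d*(z-e[2])/d[2]
def px(c,p):
    f=200/np.tan(np.radians(c["fovy"]/2))
    q=rot(c["attitude"]).inv().apply(np.array(p)-c["eye"]); return q[:2]/q[2]*f+[c["cx"],c["cy"]]
E
python3 - <<'E'
import pickle,cv2
from h import *
c=pickle.load(open("top0.pkl","rb"))
cv2.imwrite("pics/t1.png",cv2.resize(c["image"][205:290,280:365],None,fx=7,fy=7,interpolation=cv2.INTER_CUBIC))
for u,v in((322,245),(341,270)): print(pt(c,u,v,30))
from rig import bot
print(rot(bot.read_state()["tool_rot"]).as_matrix().round(3))
E
```

```text
[509.0074545    5.60395875  30.        ]
[456.80528203 -34.84041164  30.        ]
[[ 0.323 -0.    -0.946]
 [ 0.946 -0.001  0.323]
 [-0.001 -1.     0.   ]]
```

View pics/t1.png

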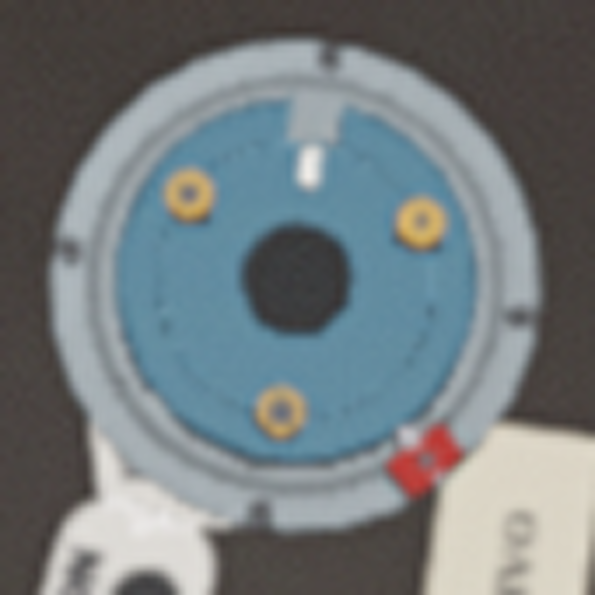

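View pics/scene0.png

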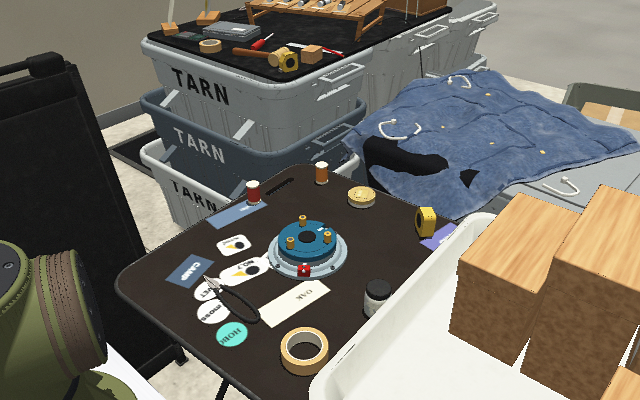

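The crop clearly shows the disc centre, the notch at the top (315,118), three dies and the red block at (425,460). Next I'll compute world points and check them against the given sizes.

```bash
cat >> h.py <<'E'
def orient(phi,flip=0):
    # tool y down, tool x radial (angle phi), z = x cross y
    x=np.array([np.cos(phi),np.sin(phi),0])*(-1 if flip else 1); y=np.array([0,0,-1.]); z=np.cross(x,y)
    q=R.from_matrix(np.c_[x,y,z]).as_quat(); return [q[3],q[0],q[1],q[2]]
E
python3 - <<'E'
import pickle
from h import *
from rig import bot
c=pickle.load(open("top0.pkl","rb"))
P={k:pt(c,280+(x+.5)/7-.5,205+(y+.5)/7-.5,z) for k,(x,y,z) in dict(pad=(297,278,42),d1=(189,194,57),d2=(281,411,57),d3=(421,221,57),mark=(310,167,39),notch=(315,120,39),block=(425,460,25),baserim=(296,285,12)).items()}
dm=(P["d1"]+P["d2"]+P["d3"])/3
print("die mean",dm)
for k in P: d=P[k]-dm; print(k,P[k].round(1),np.hypot(*d[:2]).round(1),np.degrees(np.arctan2(d[1],d[0])).round(1))
f=200/np.tan(np.radians(c["fovy"]/2))
for k in("pad","block","d1"):
    q=px(c,P[k]).round().astype(int);D=c["depth"][q[1],q[0]]
    print(k,"depth z",(np.array(c["eye"])+rot(c["attitude"]).apply([(q[0]-c["cx"])/f*D,(q[1]-c["cy"])/f*D,D]))[2])
cen=dm[:2]
for fl in(0,1):
    print(fl,[ (a,None if (j:=bot.ik([*(cen+40*np.array([np.cos(np.radians(a)),np.sin(np.radians(a))])),64],orient(np.radians(a),fl))) is None else np.round(j[5],2)) for a in range(-180,181,20)])
E
```

```text
die mean [510.08926077   5.95312899  57.        ]
pad [509.9   5.8  42. ] 0.3 -131.8
d1 [533.6  38.   57. ] 39.8 53.7
d2 [470.4  10.3  57. ] 40.0 173.7
d3 [526.3 -30.5  57. ] 39.9 -66.1
mark [543.5   2.1  39. ] 33.7 -6.7
notch [557.8   0.6  39. ] 48.0 -6.4
block [456.1 -33.6  25. ] 66.9 -143.7
baserim [509.3   5.7  12. ] 0.9 -162.0
pad depth z 44.90439873493369
block depth z 27.81420508081112
d1 depth z 58.1061450336274
0 [(-180, None), (-160, None), (-140, np.float64(2.33)), (-120, np.float64(1.96)), (-100, np.float64(1.61)), (-80, np.float64(1.26)), (-60, np.float64(0.92)), (-40, np.float64(0.59)), (-20, np.float64(0.27)), (0, np.float64(-0.06)), (20, np.float64(-0.38)), (40, np.float64(-0.71)), (60, np.float64(-1.04)), (80, np.float64(-1.38)), (100, np.float64(-1.73)), (120, np.float64(-2.09)), (140, np.float64(-2.45)), (160, None), (180, None)]
1 [(-180, np.float64(-0.07)), (-160, np.float64(-0.44)), (-140, np.float64(-0.82)), (-120, np.float64(-1.18)), (-100, np.float64(-1.54)), (-80, np.float64(-1.88)), (-60, np.float64(-2.22)), (-40, np.float64(-2.55)), (-20, None), (0, None), (20, None), (40, np.float64(2.43)), (60, np.float64(2.1)), (80, np.float64(1.76)), (100, np.float64(1.41)), (120, np.float64(1.06)), (140, np.float64(0.69)), (160, np.float64(0.31)), (180, np.float64(-0.07))]
```

Geometry checks out: the dies are 40 mm from the axis and 120° apart, the block is at 66.9 mm, and the needed turn is about −137.4°. I'll push die_1 clockwise along an arc and stop about 7° short.

```bash
cat >> h.py <<'E'
C=np.array([510.1,6.0])
def pose(deg,z,r=40):
    a=np.radians(deg); return [*(C+r*np.array([np.cos(a),np.sin(a)])),z],orient(a)
def arc(bot,a0,a1,z,speed=30,step=10):
    n=int(np.ceil(abs(a1-a0)/step))
    for a in np.linspace(a0,a1,n+1)[1:]:
        p,o=pose(a,z); bot.servo_line(p,o,speed=speed)
E
python3 - <<'E'
from h import *
from rig import bot
bot.move_gripper(0)
bot.move_to(*pose(90,130))
bot.servo_line(pose(90,64)[0],speed=80,until_force=6)
s=bot.read_state();print(s["clock"],s["ee_pos"],s["ft_force"],s["grip_width"])
arc(bot,90,-50,64)
s=bot.read_state();print(s["clock"],s["ee_pos"],s["ft_force"])
a,b=bot.read_camera("scene"),bot.read_camera("top")
i=np.hstack([cv2.resize(a["image"][190:290,245:365],None,fx=4,fy=4,interpolation=3)[:,:400],cv2.resize(b["image"][205:290,280:365],(400,400),interpolation=3)])
cv2.imwrite("pics/p2.png",i)
E
```

```text
3.9667 [510.3724148   46.00201162  64.42984471] [ 0.08581499 -0.56211884 -0.87203282] -0.10529663724140076
9.3333 [535.91814663 -24.54181906  64.03827616] [-0.11175237  0.34402229 -0.84661861]
```

View pics/p2.png

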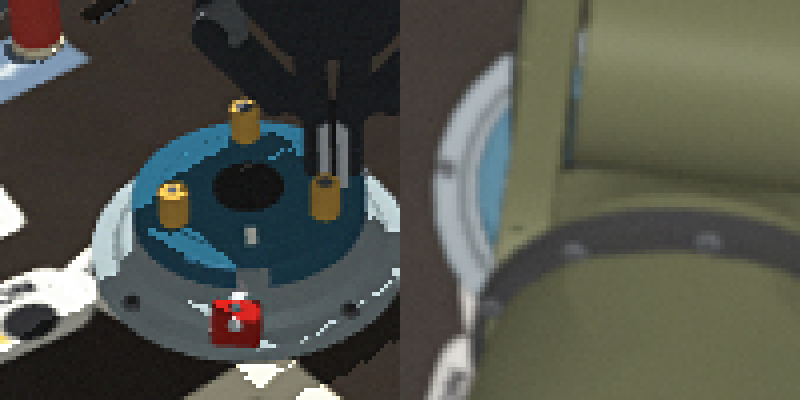

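The scene crop shows the disc turned so the notch (253,278) nearly stands over the pin at the red block (237,300). Now I'll measure the remaining angle from the die tops.

Run:
```python
from h import *
from rig import bot
import pickle
a=bot.read_camera("scene")
c0=pickle.load(open("scene0.pkl","rb"))
f=lambda x,y,z:pt(a,245+(x+.5)/4-.5,190+(y+.5)/4-.5,z)[:2]
D=[f(325,182,57),f(173,189,57),f(245,104,57)]
m=sum(D)/3
for d,o in zip(D,(0,120,240)):
    e=d-m;print(d.round(1),np.hypot(*e).round(1),(np.degrees(np.arctan2(e[1],e[0]))-60-o)%360-360)
print(m, "pin target -143.7")
# back off and look from the top
p,o=pose(-35,64); bot.servo_line(p,o,speed=40); bot.servo_line([p[0],p[1],130],speed=120)
bot.move_to([480,250,150],o)
b=bot.read_camera("top");print(bot.read_state()["clock"]);pickle.dump(b,open("top1.pkl","wb"))
cv2.imwrite("pics/t3.png",cv2.resize(b["image"][205:290,280:365],None,fx=7,fy=7,interpolation=3))
```

```text
[519.7 -33.9] 40.2 -137.11943396371794
[471.9  15.9] 40.3 -15.299181542118788
[540.6  33.8] 41.3 -256.2644241565842
[510.69110092   5.24749443] pin target -143.7
11.7083
```

View pics/t3.png

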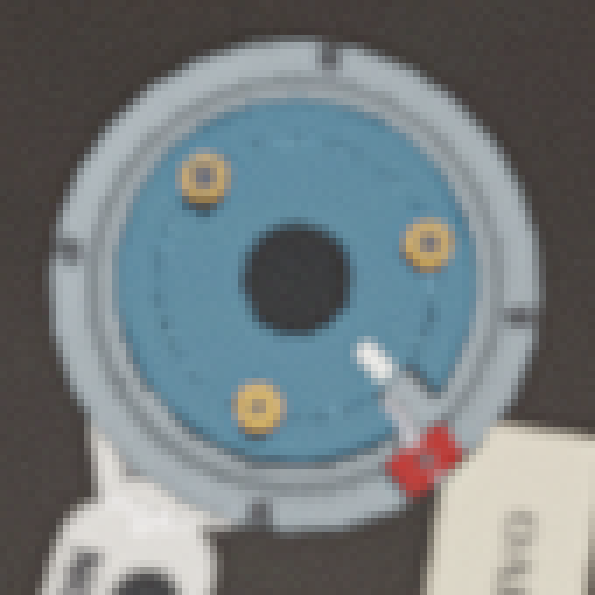

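The top view shows the notch just counter-clockwise of the pin. The dies are at (429,243), (204,178) and (257,407). I'll compute the remainder and make the final nudge.

Run:
```python
from h import *
from rig import bot
import pickle
b=pickle.load(open("top1.pkl","rb"))
f=lambda x,y,z:pt(b,280+(x+.5)/7-.5,205+(y+.5)/7-.5,z)[:2]
D=[f(429,243,57),f(204,178,57),f(257,407,57)];m=sum(D)/3
w=[]
for d,o in zip(D,(60,180,300)):
    e=d-m;w.append((np.degrees(np.arctan2(e[1],e[0]))-o)%360-360);print(np.hypot(*e),w[-1])
cur=np.mean(w);e=f(425,460,25)-m;pin=np.degrees(np.arctan2(e[1],e[0]));print(m,cur,pin)
turn=pin-cur
end=-50+turn;print("turn",turn,"end",end)
assert -10<turn<-1
p,o=pose(-35,130); bot.move_to(p,o); bot.servo_line(pose(-35,64)[0],speed=80)
arc(bot,-35,end,64,step=5,speed=25)
p,o=pose(-35,64); bot.servo_line(p,o,speed=40); bot.servo_line([p[0],p[1],130],speed=120)
bot.move_to([480,250,150],o)
b=bot.read_camera("top");print(bot.read_state()["clock"]);pickle.dump(b,open("top2.pkl","wb"))
cv2.imwrite("pics/t4.png",cv2.resize(b["image"][205:290,280:365],None,fx=7,fy=7,interpolation=3))
```

```text
40.17382510182379 -135.73347400798284
39.69971844011251 -135.92746498120584
40.05591627470562 -136.4172084672024
[509.89245629   6.04812293] -136.02604915213035 -143.57473701648462
turn -7.548687864354264 end -57.548687864354264
17.4833
```

View pics/t4.png

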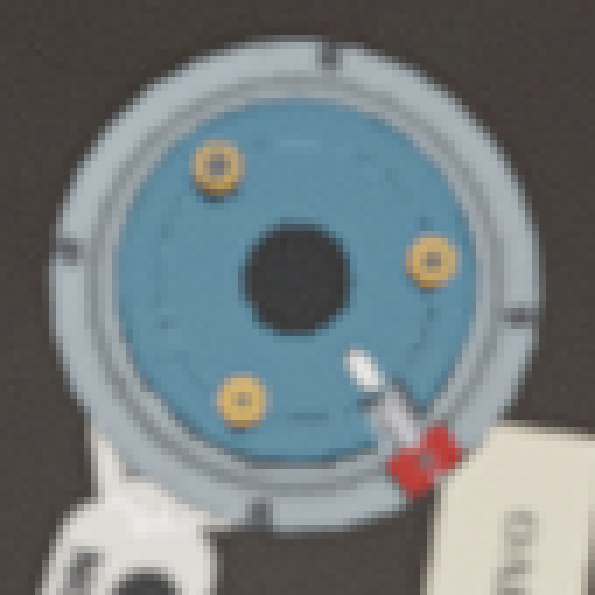

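The white mark (363,370), notch and pin now line up with the block (425,460), and the dies are at (432,261), (217,166) and (241,400). Before pressing I'll check the angle in code, and only press if it's within 3°.

Run:
```python
from h import *
from rig import bot
import pickle
b=pickle.load(open("top2.pkl","rb"))
f=lambda x,y,z:pt(b,280+(x+.5)/7-.5,205+(y+.5)/7-.5,z)[:2]
D=[f(432,261,57),f(217,166,57),f(241,400,57)];m=sum(D)/3
w=[(np.degrees(np.arctan2(*(d-m)[::-1]))-o)%360-360 for d,o in zip(D,(60,180,300))]
err=np.mean(w)+143.6;print(w,m,err)
assert abs(err)<3
o=orient(np.radians(-35))
bot.move_to([*C,110],o); bot.servo_line([*C,66],speed=80,until_force=10)
hit=bot.servo_line([*C,46],speed=15,until_force=25)
s=bot.read_state();print(hit,s["ee_pos"],s["ft_force"])
bot.dwell(.2);bot.servo_line([*C,130],speed=100);bot.move_to([480,250,150],o)
b=bot.read_camera("top");a=bot.read_camera("scene");print(bot.read_state()["clock"])
cv2.imwrite("pics/t5.png",np.hstack([cv2.resize(a["image"][190:290,245:365],None,fx=4,fy=4,interpolation=3)[:,:400],cv2.resize(b["image"][205:290,280:365],(400,400),interpolation=3)]))
d0=pickle.load(open("top0.pkl","rb"))["depth"]
m=[b["depth"][240:248,319:326],d0[240:248,319:326],b["depth"][232:236,318:330],d0[232:236,318:330]];print([np.median(x) for x in m])
```

```text
[np.float64(-143.53413384106395), np.float64(-143.36028987289203), np.float64(-143.6752543990316)] [509.98957666   6.05040472] 0.07677396233748368
True [510.31601163   5.97812683  50.87312622] [-5.58021802  0.30401329 11.45730066]
22.375
[np.float32(867.10126), np.float32(856.6367), np.float32(872.97205), np.float32(862.79016)]
```

View pics/t5.png

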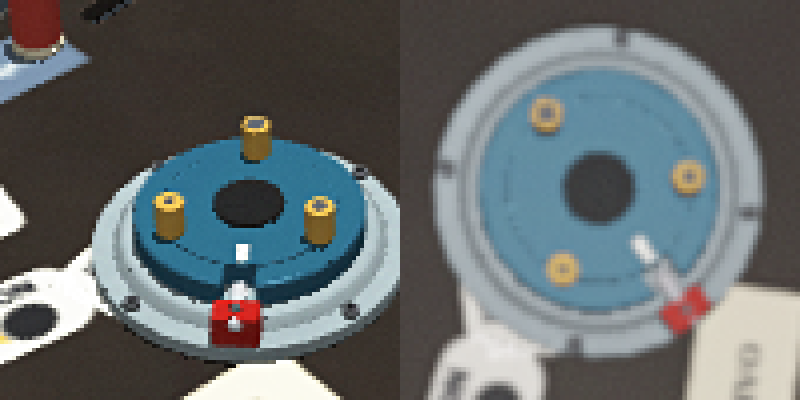

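The disc has dropped about 10 mm: depth rose 10.5 mm at the pad and 10.2 mm on the face. The tip stopped at z≈32. Both views show the pin inside the notch, and the hand is clear.

```bash
python3 -c "
from rig import bot
bot.finish_job()"
```

```text
the job is handed in; nothing more can be done
```

The disc is turned so its notch stands over the pin, pressed fully down, and the job is handed in. It gave no verdict.

- **Turning:** With the fingers closed, I pushed die_1 clockwise in two strokes, about 137° in all. Before pressing, the notch was about 0.1° from the pin direction by the camera measurement.
- **Pressing:** I pressed the centre pad down with the 25 N force stop. The fingertips stopped at about 32 mm, which is the seated height. The depth image shows the pad 10.5 mm lower and the disc face 10.2 mm lower than at the start.
- **Afterwards:** The last pictures show the pin inside the notch and the hand clear. I gripped nothing. I didn't measure the loose things, but the hand stayed clear of them. The clock was at about 22 s of the 48 s allowed.
- **Disagreement:** The scene camera's angle readings, taken mid-turn, differed from the top camera's by 1–2°. I used the top camera's values. No other check failed.

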